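Clamp a resin sample block in the sample vise

TASK

Clamp the long resin block, the one with a small raised pad on top, in the sample vise: slide the jaw open by its upright fin, set the block pad-up across the two rails, centred between their sides, and push it flush against the fixed jaw while the sliding jaw is still clear of it. Then slide the jaw shut until it is tight on the block, let go, and leave everything else on the bench where it stands.

Things in the scene. Friction and masses are not known exactly. Their poses are not given: they have to be found in the camera images.
- vise: Aluminium sample vise fixed to the bench, base 185 x 84 mm. Origin: on the bench surface, on the vise's middle line. x points along the slide towards the fixed jaw, y across, z up. Bed (60 mm wide) at z = 25 mm. Fixed jaw: face at x = +40 mm looking to -x, 46 mm wide, top at z = 67 mm. End plate 50 mm wide at x = -103 to -91 mm, top at z = 55 mm.
- seat (a point): Foot of the fixed jaw's face, on the vise's middle line, level with the tops of the two steel rails (z = 39 mm); axes as the vise's. The rails run along x from the fixed jaw, 8 mm wide, at y = -23 to -15 and +15 to +23 mm, 14 mm above the bed. The seated block's centre is at 14 mm to -x and 21 mm above this point.
- jaw (a joint): Sliding jaw: the value is the gap between the jaw faces in m (0 shut, 0.072 fully open); it opens towards the vise's -x, slides with about 3 N of friction and stays where it is left. It starts at 4 to 20 mm, too narrow for the block. The jaw is 32 mm long in x, 46 mm wide, top at z = 67 mm, with the upright fin on top.
- fin_grip (a point): Centre of the sliding jaw's upright steel fin, a flat plate 26 mm along the vise's x, 12 mm thick in y, standing 42 mm above the jaw's top (z = 67 to 109 mm; this point at z = 88 mm). It lies on the vise's middle line, 17 mm behind the sliding jaw's face. Its axes are the vise's.
- block_center (a point): Centre (half-way up) of the long amber resin block: 28 mm in its x, 56 mm in its y, 34 mm high, with a raised pad 12 x 22 mm, 8 mm high on top (42 mm in all; the point is 21 mm above the underside). About 75 g, upright on the bench, z up. Its 28 mm thickness goes between the jaws, its length across the rails, jutting 5 mm past the jaws at each end. Either way round will do.
- puck: Round resin puck, 32 mm diameter, 22 mm high, same resin; leave alone. Origin under its centre.
- cubelet: Short resin block without a pad, 28 x 30 x 24 mm high, same resin; leave alone. Origin under its centre.
- jar_a: Closed amber jar, 52 mm diameter, 75 mm high; leave alone. Origin under its centre.
- jar_b: Closed amber jar, 52 mm diameter, 75 mm high; leave alone. Origin under its centre.
- forceps: Steel forceps lying flat, about 120 mm long, 8 mm high; leave alone. Origin under the middle.
- wash: White wash bottle, 68 mm diameter, 160 mm high; leave alone. Origin under its centre.
- beaker: Small open beaker, 60 mm across the rim, 70 mm high; leave alone. Origin under its centre.
- block: The same long block, origin at the centre of its underside.
There are look-alikes about, which are no part of the job. Leave any purple or yellow look-alike of the block alone.

How it is judged (in metres and radians):
On the way, in this order (a step that is already met when the one before it is completed fails the run):
1. the sliding jaw is opened wide enough for the block (gap over 34 mm) (value of joint jaw above 0.034 m), for 0.2 s.
2. the block is seated on both rails and flush against the fixed jaw (within 3 mm) while the sliding jaw is still clear of it (gap over 31 mm) (x of block_center in the frame of vise between 0.023 and 0.029 m and y of block_center in the frame of vise between -0.01 and 0.01 m and z of block_center in the frame of vise between 0.057 and 0.0622 m and angle between the x axis of block_center and the x axis of vise, either way round below 0.08 rad and angle between block_center's own z axis and vertical below 0.08 rad and value of joint jaw above 0.031 m), for 0.2 s.
At the end, for the whole second after the job is handed in: The long block stands pad-up (tilt under 0.08 rad), square to the jaws (0.08 rad), on both rails (within 3 mm), centred across the vise within 10 mm, within 2 mm of the fixed jaw, with the jaws closed on it (gap 25 to 29.5 mm); block and jaw are at rest (x of block_center in the frame of vise between 0.024 and 0.029 m and y of block_center in the frame of vise between -0.01 and 0.01 m and z of block_center in the frame of vise between 0.057 and 0.0622 m and angle between the x axis of block_center and the x axis of vise, either way round below 0.08 rad and angle between block_center's own z axis and vertical below 0.08 rad and value of joint jaw between 0.025 and 0.0295 m and linear speed of block below 0.01 m/s and velocity of joint jaw between -0.005 and 0.005 m/s); the robot touches nothing.
It fails at once if one of the other things on the bench is pushed more than 30 mm away (distance of any of puck, cubelet, jar_a, jar_b, forceps, wash, beaker from where it was at the start of the episode above 0.03 m).
It also fails if it takes over 59 s, if anything falls off the work surface, if the arm or the gripper's body presses on something with over 40 N, if the wrist force passes 120 N, or if a joint passes its speed limit or range.

ROBOT

A 6-joint arm with a two-finger parallel gripper is mounted at the origin on the work surface. World frame = base frame: x ahead of the robot, y to its left, z up, the work surface at z = 0. Lengths are in m, angles in degrees, forces in N, time in s.
With the tool pointing down it reaches from about 0.25 to 0.725 m from the base axis. Payload 9.7 kg.
Tool frame: the origin (TCP) lies midway between the tips of the shut fingers; the grasp point (between the pads) lies 19 mm behind it; z points along the fingers, y is the direction in which the jaws open and shut (so a half turn about z gives the same grasp; the last joint's range is limited). The gripper opens to 85 mm and grips with 20 to 120 N. Pads are 22 mm wide; open, the fingers measure 114 mm over their backs; the gripper's body (76 mm by 85 mm) begins 54 mm behind the grasp point. The pads swing forward as they close: fully open they stand 13 mm farther back than shut.
Start: joints at [75, 4.979, 10.078, 95.1, 0, 90], TCP at [0.142, 0.531, 0.231] pointing down, gripper open.
Joint ranges: [-179.16, 179.16], [-48.56, 103.87], [-65.8, 70.77], [-126.05, 130.52], [-82.76, 87.17], [-180, 180]. Speed limits (degrees/s): [127.2, 127.2, 147.25, 180, 180, 180].

INTERFACE

Orientations are given as [roll, pitch, yaw] about the fixed x, y, z axes, in that order (R = Rz(yaw) Ry(pitch) Rx(roll)).
In Python, from workcell import get_obs, camera, get_calibration, job_done gives the robot as it stands.
- The arm moves only by the tool play_rows, never from a script. Its argument "commands" is text: rows parted by semicolons, each of 5 numbers parted by spaces: the opening, from 0 (shut) to 1 (fully open), then the shift along the world's x, y, z in mm, then the turn about the world's z in degrees. A call has 1 to 10 rows; each row is the pose to reach, as a shift and turn from the pose commanded when the call began; what a row does not reach only later rows make up. A row lasts 1/12 s, in which the tool goes at most 41.7 mm and 7.16 degrees, less where a joint would pass 70% of its speed; a pose out of reach is approached as far as the arm can. A call with a gripper value outside its range is refused whole. The fingers move at their own pace and stop on an object; "force" is the grip in N (left out, the last holds). Time passes only in rows, so rows that repeat a pose let the fingers close. It gives the time, the measured TCP pose, the force and the opening at its end, in the units of the state.
- get_obs(): the state, without advancing time (a new reading comes with each control period).
- camera(name): name is "side" or "top" or "wrist"; returns the picture (400x640x3 uint8, red, green, blue); there is no depth.
- get_calibration(name): a dict with "fx", "fy", "cx", "cy" (pixels), "k1" (the pictures are not rectified: a ray, as slopes to the right and down, at radius r is drawn at 1 + k1 r^2 times it, then the intrinsics apply), "eye" and "attitude" of the camera in the world; the wrist camera has in their place "mount" (4x4, takes a point from camera to tool coordinates, whose origin is the TCP and whose axes are the flange's). Camera axes: x right, y down, z forward; pixel columns grow to the right and rows downward; lengths in m; the calibration is good to about 2 mm. A picture is of the moment at which its call begins: read the wrist's pose just before it. get_calibration takes no time and is no camera call.
- job_done(): hands the job in, once; it reports no verdict.
The state is a dict: "time": time; "q": joint angles; "qd": joint speeds; "joint_efforts": joint torques, N m; "ee_pos": TCP position; "tcp_rot": TCP orientation; "wrist_force": force on the tool from outside, world axes, zero at the start; "torque": the same for the moment, N m; "opening": finger opening in m.
Only numpy, scipy, OpenCV 4.12 (cv2) and the standard library are available. Lean on these libraries where they do the work, as an engineer would, in place of code of your own. Each camera call takes 0.05 s, during which the arm holds its last target.

## Working session

There is one attempt and no reset: what is moved stays moved. The work goes in short steps, Python scripts to look and compute and a tool call to move; the robot and the scene stay as the last step left them, time stands still between calls to the robot, and variables do not carry over. Pictures are saved under pics/ and viewed, and the job is handed in when it is done.

Besides the shell and the picture viewer there is one more tool, called after "Request:" by a JSON object that holds its "fn" and its "kwargs". play_rows: Moves the arm, as the interface text tells. Its arguments: {"type":"object","properties":{"commands":{"type":"string"},"force":{"type":"number"}},"required":["commands"]}

```bash
mkdir -p pics; python3 - <<'E'
from workcell import *
import cv2
o=get_obs(); print(o)
for n in ["side","top","wrist"]:
    c=get_calibration(n); print(n,c)
    cv2.imwrite(f"pics/{n}0.png",camera(n)[:,:,::-1])
E
```

```text
{'time': 0.0, 'q': array([ 7.49996399e+01,  5.00949308e+00,  1.00350598e+01,  9.50968844e+01,
       -7.54812247e-04,  8.99997473e+01]), 'qd': array([ 0.03355536, -0.0363497 ,  0.0091847 ,  0.07750639,  0.14298117,
        0.06004249]), 'joint_efforts': array([-1.00628830e-05, -5.20389104e+01,  4.64800751e+01,  1.63810397e-02,
       -2.39197522e-05, -1.34455732e-06]), 'ee_pos': array([0.14230369, 0.53105673, 0.23060389]), 'tcp_rot': array([-1.79928682e+02,  7.54497171e-04,  1.64999894e+02]), 'wrist_force': array([-0.90335125, -0.56700179, -0.36340156]), 'torque': array([-0.02593366,  0.01207165,  0.03526062]), 'opening': 0.0857441482108231}
side {'fx': 418.8501232513142, 'fy': 418.8501232513142, 'cx': 312.2971021904078, 'cy': 195.11798680293904, 'k1': 0.010306440180065483, 'eye': array([ 0.15318509, -0.79359084,  0.71391142]), 'attitude': array([-126.43654828,   -0.75951541,  -30.04120747])}
top {'fx': 408.8217933451043, 'fy': 408.8217933451043, 'cx': 318.8760590514274, 'cy': 199.65413866532532, 'k1': -0.01152790751436539, 'eye': array([ 0.39194182, -0.04690996,  1.31933312]), 'attitude': array([-1.69690394e+02, -1.11169778e-01, -9.04513999e+01])}
wrist {'fx': 290.8686856655926, 'fy': 290.8686856655926, 'cx': 323.8994083199836, 'cy': 196.23643005333872, 'k1': -0.002435765940765655, 'mount': array([[-1.51260389e-03, -9.46187624e-01, -3.23615038e-01,
         8.48555820e-02],
       [ 9.99998598e-01, -1.19878465e-03, -1.16906364e-03,
        -5.33598602e-04],
       [ 7.18208811e-04, -3.23616353e-01,  9.46188110e-01,
        -1.41729897e-01],
       [ 0.00000000e+00,  0.00000000e+00,  0.00000000e+00,
         1.00000000e+00]])}
```

View pics/top0.png

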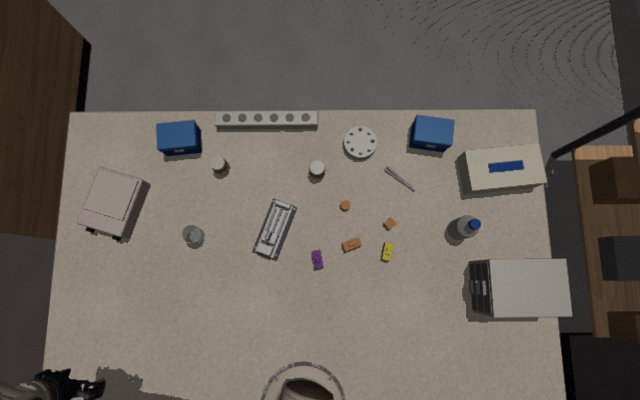

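View pics/side0.png

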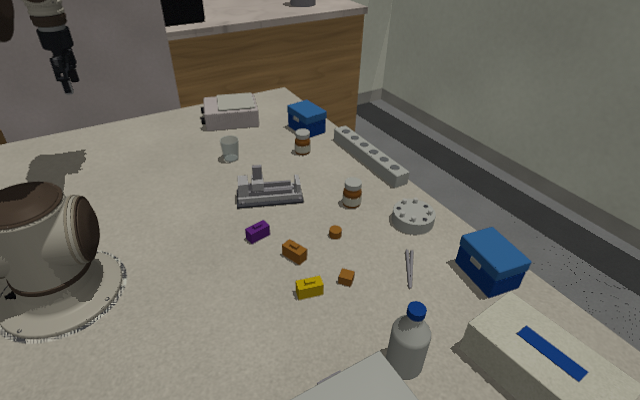

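View pics/wrist0.png

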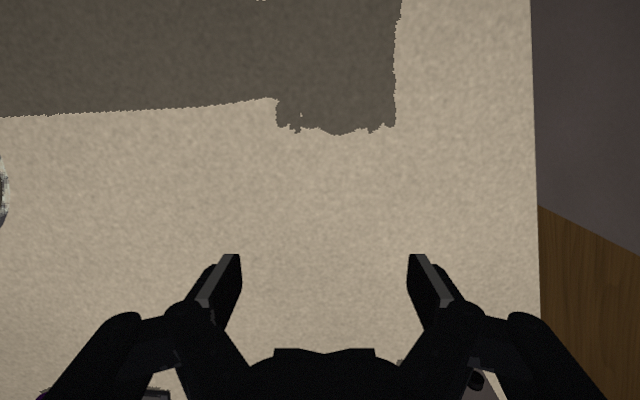

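The top view shows the amber padded block at (352,244). Possible mix-ups are the purple block (317,260), yellow block (388,252), cubelet (390,224) and puck (345,205). The vise is at (275,229). I'll check the choice in close crops.

```bash
cat > h.py <<'E'
import numpy as np
from scipy.spatial.transform import Rotation as R
from workcell import *
import cv2
def cam(n,o=None):
    c=get_calibration(n)
    if n=="wrist":
        M=c["mount"]; Rt=R.from_euler('xyz',o["tcp_rot"],degrees=True).as_matrix()
        return c, Rt@M[:3,:3], Rt@M[:3,3]+o["ee_pos"]
    return c, R.from_euler('xyz',c["attitude"],degrees=True).as_matrix(), np.array(c["eye"])
def ray(n,uv,z,o=None):
    c,A,e=cam(n,o)
    d=np.array([(uv[0]-c["cx"])/c["fx"],(uv[1]-c["cy"])/c["fy"]]); s=d.copy()
    for _ in range(10): s=d/(1+c["k1"]*(s@s))
    v=A@np.array([*s,1]); return e+v*(z-e[2])/v[2]
def proj(n,P,o=None):
    c,A,e=cam(n,o); P=np.atleast_2d(P); q=(P-e)@A; s=q[:,:2]/q[:,2:]
    s=s*(1+c["k1"]*(s**2).sum(1,keepdims=True))
    return s*[c["fx"],c["fy"]]+[c["cx"],c["cy"]]
E
python3 - <<'E'
from h import *
t=cv2.imread("pics/top0.png"); s=cv2.imread("pics/side0.png")
a=cv2.resize(t[190:280,245:410],None,fx=4.8,fy=4.8,interpolation=cv2.INTER_CUBIC)
cv2.imwrite("pics/c1.png",a)
cv2.imwrite("pics/c2.png",cv2.resize(s[155:305,225:365],None,fx=4,fy=4,interpolation=cv2.INTER_CUBIC))
print(ray("top",(352,244),.034),ray("top",(275,229),.04), ray("side",(294,250),.034))
for p in [(345,205),(390,224),(317,260),(388,252),(317,170),(195,236),(400,178)]:print(p,ray("top",p,.02))
E
```

```text
[ 0.48364441 -0.15397008  0.034     ] [0.53202409 0.08726269 0.04      ] [ 0.47769707 -0.16569153  0.034     ]
(345, 205) [ 0.61012175 -0.13535804  0.02      ]
(390, 224) [ 0.54742148 -0.27812504  0.02      ]
(317, 260) [ 0.4353147 -0.0438693  0.02     ]
(388, 252) [ 0.45852968 -0.2683603   0.02      ]
(317, 170) [ 0.72698585 -0.04592881  0.02      ]
(195, 236) [0.51373447 0.34363792 0.02      ]
(400, 178) [ 0.69812845 -0.31669919  0.02      ]
```

View pics/c1.png

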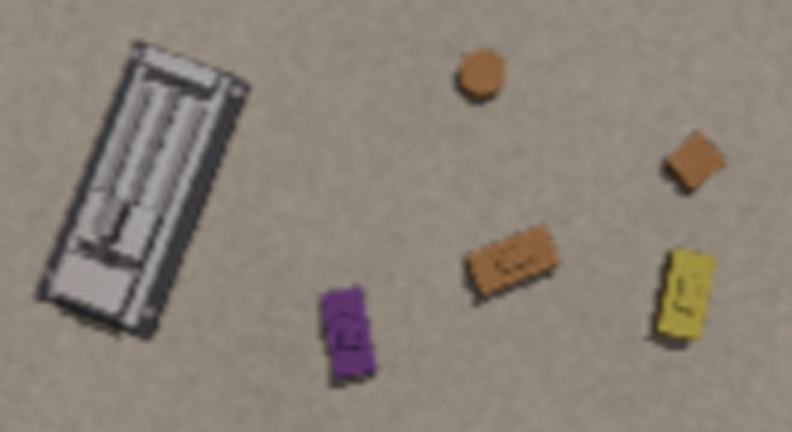

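View pics/c2.png

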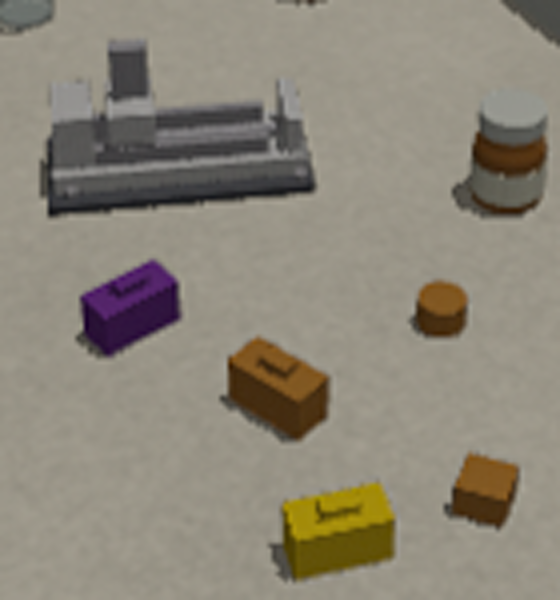

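The close crops show the amber padded long block at crop-1 (512,262), which is top-view (352,244). The fixed jaw is the thick plate at the robot-side end of the vise, and the thin end plate is at the far end. So vise +x points roughly along world yaw 160°. I'll move to a close wrist view.

Request:
{"fn": "play_rows", "kwargs": {"commands": "1 180 -250 20 0;1 180 -250 20 0;1 180 -250 20 0;1 180 -250 20 0;1 180 -250 20 0;1 180 -250 20 0;1 180 -250 20 0;1 210 -300 20 0;1 250 -340 20 0;1 270 -370 20 0"}}

```text
time: 0.98
ee_pos: [0.3875, 0.193, 0.2514]
tcp_rot: [180.0, 0.0, 165.0]
wrist_force: [1.1, 0.4, -0.5]
opening: 0.085
```

Request:
{"fn": "play_rows", "kwargs": {"commands": "1 90 -130 0 0;1 90 -130 0 0;1 90 -130 0 0;1 90 -130 0 0;1 90 -130 0 0;1 90 -130 0 0"}}

```text
time: 1.48
ee_pos: [0.4772, 0.0633, 0.2505]
tcp_rot: [-180.0, -0.1, 164.8]
wrist_force: [-1.1, -0.3, -0.3]
opening: 0.0856
```

```bash
python3 - <<'E'
from h import *
import pickle
o=get_obs(); print(o['time'],o['ee_pos'],o['tcp_rot'],o['qd'].max())
im=camera("wrist")[:,:,::-1]; cv2.imwrite("pics/w1.png",im); pickle.dump(o,open("o1.pkl","wb"))
E
```

```text
1.4833 [0.47715516 0.06333451 0.25049315] [-1.79972903e+02 -7.48269807e-02  1.64805773e+02] 2.8558406924031416
```

View pics/w1.png

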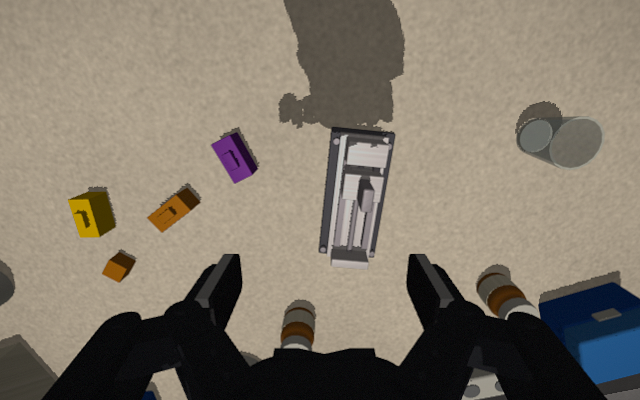

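The wrist view shows the vise at about (357,195), with the fixed jaw at (367,152) and the fin at (366,194). The amber block is at (173,208), the purple one at (234,156), the yellow one at (90,213) and the cubelet at (118,266).

```bash
python3 - <<'E'
from h import *
im=cv2.imread("pics/w1.png")
cv2.imwrite("pics/w1a.png",cv2.resize(im[120:275,310:405],None,fx=3.8*1,fy=3.8,interpolation=cv2.INTER_CUBIC))
cv2.imwrite("pics/w1b.png",cv2.resize(im[175:240,140:210],None,fx=8,fy=8,interpolation=cv2.INTER_CUBIC))
E
```

```text
(no output)
```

View pics/w1a.png

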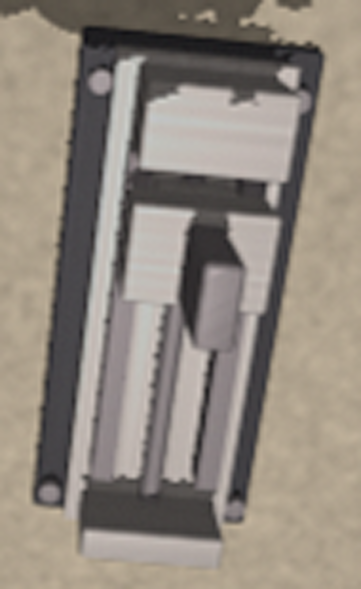

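View pics/w1b.png

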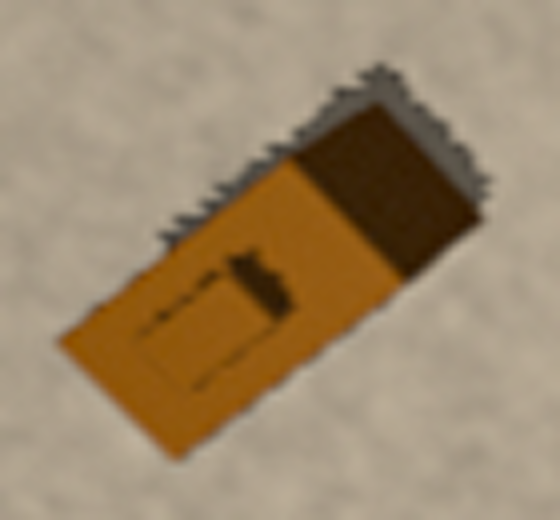

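```bash
cat > fit.py <<'E'
from h import *
import pickle
from scipy.optimize import least_squares
o=pickle.load(open("o1.pkl","rb"))
V=[((140,168),(40,23,67,0)),((290,182),(40,-23,67,0)),((137,205),(40,23,67,1)),((280,213),(40,-23,67,1)),((122,300),(8,23,67,1)),((263,312),(8,-23,67,1)),
((207,263),(36,6,109,1)),((243,265),(36,-6,109,1)),((195,350),(10,6,109,1)),((232,352),(10,-6,109,1)),
((85,528),(-91,25,55,0)),((222,540),(-91,-25,55,0)),((80,555),(-103,25,55,0)),((218,567),(-103,-25,55,0))]
uv=np.array([v[0] for v in V])/3.8+[310,120]-.37; M=np.array([v[1] for v in V])/1000.
def f(p):
    L=M[:,:3].copy(); L[:,0]-=M[:,3]*1000*p[3]
    W=R.from_euler('z',p[2]).apply(L)+[p[0],p[1],0]
    return (proj("wrist",W,o)-uv).ravel()
r=least_squares(f,[.53,.09,np.radians(160),.01],x_scale=[.01,.01,.1,.01],loss='soft_l1'); p=r.x
print("vise",p[:2],np.degrees(p[2]),"gap",p[3]); print(f(p).reshape(-1,2).round(1).tolist())
uvb=np.array([(58,342),(178,460),(405,280),(292,157),(378,103),(483,217)])/8+[140,175]-.44
S=np.array([(14,28,34),(-14,28,34),(-14,-28,34),(14,-28,34),(14,-28,0),(-14,-28,0)])/1000.
best=None
for sg in (1,-1):
  for a in range(0,360,30):
    g=lambda p:(proj("wrist",R.from_euler('z',p[2]).apply(S*[sg,1,1])+[p[0],p[1],0],o)-uvb).ravel()
    r=least_squares(g,[.48,-.155,np.radians(a)],x_scale=[.01,.01,.1])
    if best is None or r.cost<best[0]: best=(r.cost,r.x,g(r.x))
print("block",best[1][:2],np.degrees(best[1][2])%180,best[2].reshape(-1,2).round(1).tolist())
# check vs top & side
q=p; 
for n in("top","side"):
  W=lambda v:R.from_euler('z',p[2]).apply(np.array(v)/1000)+[p[0],p[1],0]
  print(n,proj(n,[W((40,23,67)),W((40,-23,67)),W((-103,25,55)),W((-103,-25,55)),[*best[1][:2],.042]]).round(1).tolist())
fg=W((23-1000*p[3],0,88)); print("fin",fg)
E
python3 fit.py
```

```text
vise [0.51625118 0.09710145] 158.9367649847079 gap 0.010713614020210285
[[-0.6, -0.4], [-0.1, -0.1], [-1.0, -1.0], [0.9, 0.8], [-0.4, 0.1], [0.9, 0.6], [-0.6, -0.7], [1.6, -0.1], [-1.0, -0.0], [0.6, 0.5], [-0.7, -0.3], [0.8, -0.1], [-0.3, 0.5], [0.5, 0.6]]
block [ 0.48234085 -0.15387159] 21.226218562430006 [[-0.9, 0.3], [-0.4, 0.8], [0.6, 0.5], [-0.6, -0.2], [0.3, -1.1], [1.1, -0.3]]
top [[273.0, 248.1], [259.0, 242.8], [290.9, 205.7], [276.0, 200.1], [352.2, 244.2]]
side [[246.8, 183.9], [246.3, 174.5], [299.7, 183.8], [297.3, 173.9], [293.3, 243.7]]
fin [0.50478572 0.10151715 0.088     ]
```

```bash
cat > ov.py <<'E'
from h import *
def box(x0,x1,y0,y1,z0,z1):
    P=[(x,y,z) for x in(x0,x1) for y in(y0,y1) for z in(z0,z1)]
    return np.array(P)/1000.,[(i,j) for i in range(8) for j in range(i+1,8) if bin(i^j).count('1')==1]
def draw(im,n,o,vp,bp,roi,k):
    u0,v0,u1,v1=roi
    c=cv2.resize(im[v0:v1,u0:u1],None,fx=k,fy=k,interpolation=cv2.INTER_CUBIC)
    bs=[]
    if vp is not None:
        g=vp[3]*1000
        bs+=[(vp,box(40,70,-23,23,67,67),(0,255,0)),(vp,box(8-g,40-g,-23,23,67,67),(0,255,255)),(vp,box(10-g,36-g,-6,6,67,109),(0,0,255)),(vp,box(-103,-91,-25,25,55,55),(255,0,255)),(vp,box(-91,40,15,23,39,39),(255,255,0)),(vp,box(-91,40,-23,-15,39,39),(255,255,0))]
    if bp is not None:
        z=bp[3]*1000 if len(bp)>3 else 0
        bs+=[(bp,box(-14,14,-28,28,z,z+34),(255,0,0)),(bp,box(-6,6,-11,11,z+34,z+42),(0,255,0))]
    for p,(P,E),col in bs:
        W=R.from_euler('z',p[2]).apply(P)+[p[0],p[1],0]
        q=(proj(n,W,o)-[u0,v0]+.5)*k-.5
        for i,j in E: cv2.line(c,tuple(int(t*16) for t in q[i]),tuple(int(t*16) for t in q[j]),col,1,cv2.LINE_AA,4)
    return c
E
python3 - <<'E'
from ov import *; import pickle
o=pickle.load(open("o1.pkl","rb"))
vp=[.51625,.0971,np.radians(158.94),.0107]; bp=[.4823,-.1539,np.radians(21.2)]
im=cv2.imread("pics/w1.png")
a=draw(im,"wrist",o,vp,bp,(315,120,405,275),3.8); b=draw(im,"wrist",o,vp,bp,(140,175,210,240),6)
h=max(a.shape[0],b.shape[0]); f=lambda x:cv2.copyMakeBorder(x,0,h-x.shape[0],0,0,0)
cv2.imwrite("pics/ov1.png",np.hstack([f(a),f(b)]))
E
```

```text
(no output)
```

View pics/ov1.png

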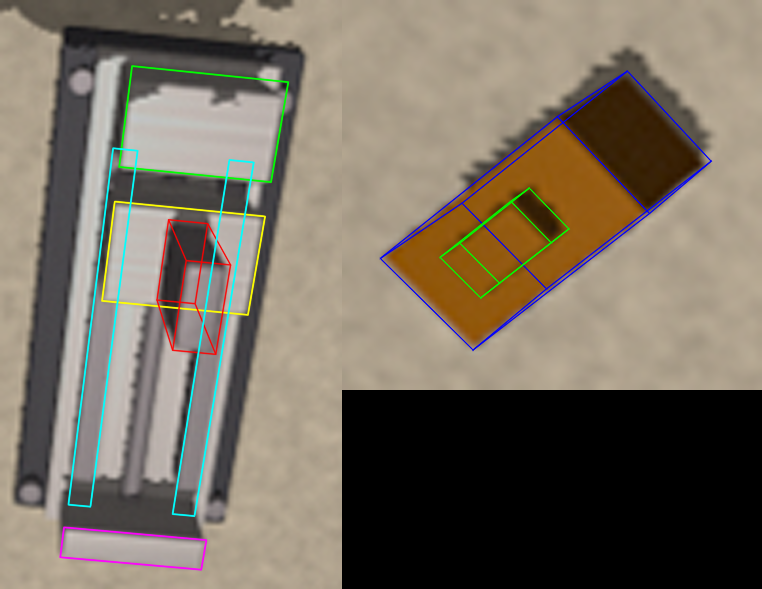

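The model overlay fits within about 1 px. Next I'll move above the fin.

Request:
{"fn": "play_rows", "kwargs": {"commands": "1 14 19 -50 -3;1 28 38 -90 -6;1 28 38 -100 -6;1 28 38 -100 -6;1 28 38 -100 -6;1 28 38 -100 -6"}}

```text
time: 2.03
ee_pos: [0.5046, 0.1033, 0.1532]
tcp_rot: [179.9, 0.1, 159.1]
wrist_force: [0.3, 0.3, 0.1]
opening: 0.0851
```

```bash
python3 - <<'E'
from ov import *
import pickle
o=get_obs(); print(o['time'],o['ee_pos'],o['tcp_rot'],o['qd'].max(),o['wrist_force'])
im=camera("wrist")[:,:,::-1].copy(); cv2.imwrite("pics/w2.png",im); pickle.dump(o,open("o2.pkl","wb"))
vp=[.51625,.0971,np.radians(158.94),.0107]
cv2.imwrite("pics/ov2.png",draw(im,"wrist",o,vp,None,(220,60,440,360),2))
cv2.imwrite("pics/w2a.png",draw(im,"wrist",o,None,None,(220,60,440,360),2))
E
```

```text
2.0333 [0.50459445 0.1032962  0.15322796] [1.79948958e+02 8.64093608e-02 1.59086896e+02] 1.1494838136006322 [0.33477469 0.3235343  0.14024595]
```

View pics/ov2.png

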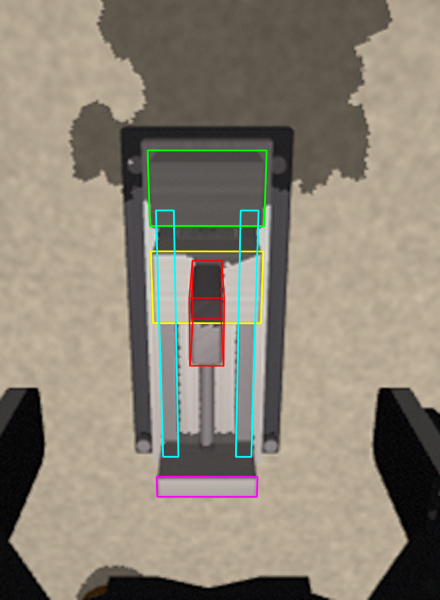

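Request:
{"fn": "play_rows", "kwargs": {"commands": "1 0 -2 -40 0;1 0 -2 -78 0;1 0 -2 -78 0;0.4 0 -2 -78 0;0.1 0 -2 -78 0;0 0 -2 -78 0;0 0 -2 -78 0;0 0 -2 -78 0;0 0 -2 -78 0", "force": 30}}

```text
time: 2.83
ee_pos: [0.5055, 0.1014, 0.0744]
tcp_rot: [179.9, 0.1, 159.0]
wrist_force: [11.6, 32.6, 8.5]
opening: 0.0123
```

Opening is 12.3 mm, so the fin is held. There's about 34 N of side load, so I'll relieve it by shifting with the force.

Request:
{"fn": "play_rows", "kwargs": {"commands": "0 0.4 1 0 0;0 0.4 1 0 0;0 0.4 1 0 0"}}

```text
time: 3.08
ee_pos: [0.5058, 0.102, 0.0745]
tcp_rot: [179.9, 0.1, 159.0]
wrist_force: [-0.6, 0.9, 5.8]
opening: 0.0117
```

Request:
{"fn": "play_rows", "kwargs": {"commands": "0 4.7 -1.8 0 0;0 9.3 -3.6 0 0;0 14 -5.4 0 0;0 18.7 -7.2 0 0;0 23.3 -9 0 0;0 28 -10.8 0 0;0 32.7 -12.6 0 0;0 37.3 -14.4 0 0;0 42 -16.2 0 0;0 46.7 -18 0 0"}}

```text
time: 3.92
ee_pos: [0.5523, 0.0842, 0.0744]
tcp_rot: [179.9, 0.0, 159.0]
wrist_force: [-2.8, 2.5, 7.6]
opening: 0.0112
```

Request:
{"fn": "play_rows", "kwargs": {"commands": "0 0 0 0 0;0.5 0 0 0 0;1 0 0 0 0;1 0 0 0 0;1 0 0 40 0;1 0 0 80 0;1 -10 0 120 0;1 -30 -20 140 0;1 -45 -50 140 0"}}

```text
time: 4.67
ee_pos: [0.5074, 0.0349, 0.2182]
tcp_rot: [179.8, 0.3, 159.2]
wrist_force: [0.9, -2.0, -0.5]
opening: 0.0853
```

```bash
python3 - <<'E'
from ov import *
import pickle
o=get_obs(); print(o['time'],o['ee_pos'],o['tcp_rot'],o['qd'].max(),o['wrist_force'])
im=camera("wrist")[:,:,::-1].copy(); cv2.imwrite("pics/w3.png",im); pickle.dump(o,open("o3.pkl","wb"))
vp=[.51625,.0971,np.radians(158.94),.0607]
bp=[.4823,-.1539,np.radians(21.2)]
cv2.imwrite("pics/ov3.png",draw(im,"wrist",o,vp,bp,(60,60,440,310),2))
E
```

```text
4.6667 [0.5073917  0.03488707 0.21824951] [179.82342465   0.33469773 159.16276665] -0.8877097606263609 [ 0.92019826 -2.00910154 -0.4779184 ]
```

View pics/ov3.png

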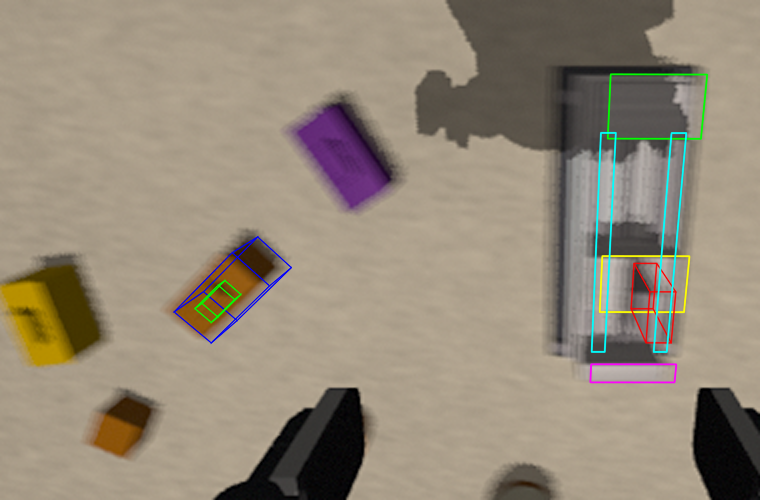

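```bash
python3 - <<'E'
from h import *
print(get_obs()['q'])
E
```

```text
[ 3.47550884 -1.57584674  1.72916448 93.10404142 -0.10337866 24.45125259]
```

Request:
{"fn": "play_rows", "kwargs": {"commands": "1 -6 -40 -10 7;1 -12 -80 -20 14;1 -18 -120 -30 21;1 -23 -160 -50 28;1 -25 -188 -70 35;1 -25 -188 -90 42;1 -25 -188 -100 42;1 -25 -188 -100 42;1 -25 -188 -100 42"}}

```text
time: 5.47
ee_pos: [0.4813, -0.1541, 0.1129]
tcp_rot: [180.0, -0.1, -159.1]
wrist_force: [0.7, -0.7, -1.0]
opening: 0.0855
```

```bash
python3 - <<'E'
from ov import *
import pickle
o=get_obs(); print(o['time'],o['ee_pos'],o['tcp_rot'],o['qd'].max(),o['wrist_force'])
im=camera("wrist")[:,:,::-1].copy(); cv2.imwrite("pics/w4.png",im); pickle.dump(o,open("o4.pkl","wb"))
bp=[.4823,-.1539,np.radians(21.2)]
cv2.imwrite("pics/ov4.png",draw(im,"wrist",o,None,bp,(230,160,430,340),3.3))
E
```

```text
5.4667 [ 0.48132139 -0.15414512  0.11290525] [ 1.79953240e+02 -5.45843057e-02 -1.59138968e+02] 1.895904613194187 [ 0.73703215 -0.71557603 -0.9946807 ]
```

View pics/ov4.png

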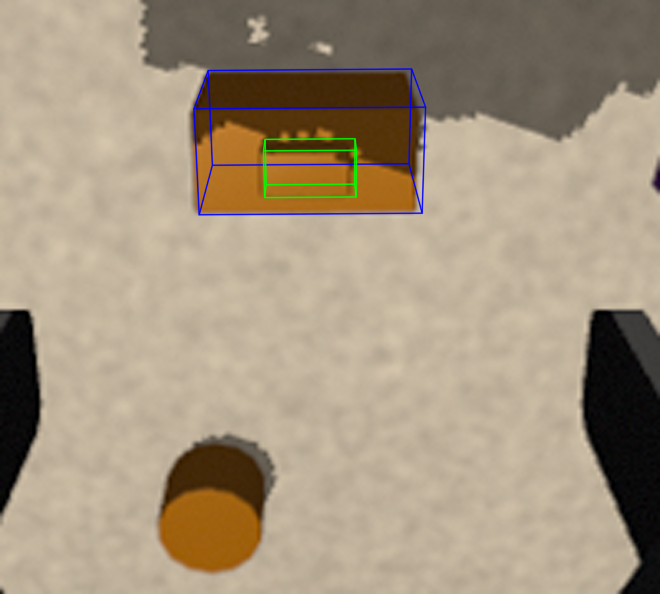

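The fit holds and yaw is aligned, so I'll descend and grip the block by its ends.

Request:
{"fn": "play_rows", "kwargs": {"commands": "1 1 0 -40 0;1 1 0 -80 0;1 1 0 -104 0;1 1 0 -108 0;0.8 1 0 -108 0;0.6 1 0 -108 0;0.5 1 0 -108 0;0.4 1 0 -108 0;0.4 1 0 -108 0;0.4 1 0 -108 0", "force": 40}}

```text
time: 6.35
ee_pos: [0.4847, -0.1545, 0.008]
tcp_rot: [-179.9, 0.2, -159.0]
wrist_force: [0.3, 1.2, 7.2]
opening: 0.0552
```

Request:
{"fn": "play_rows", "kwargs": {"commands": "0.4 0 0 0 0;0.4 0 0 20 0;0.4 0 0 50 0;0.4 0 0 80 0;0.4 0 0 110 0;0.4 0 0 110 0;0.4 0 0 110 0"}}

```text
time: 6.93
ee_pos: [0.4843, -0.1547, 0.1183]
tcp_rot: [-179.8, 0.2, -159.0]
wrist_force: [-0.4, -0.6, -1.2]
opening: 0.0552
```

```bash
python3 - <<'E'
from ov import *
import pickle
o=get_obs(); print(o['time'],o['ee_pos'],o['tcp_rot'],o['opening'],o['wrist_force'])
im=camera("wrist")[:,:,::-1].copy(); cv2.imwrite("pics/w5.png",im); pickle.dump(o,open("o5.pkl","wb"))
im=camera("side")[:,:,::-1].copy(); cv2.imwrite("pics/s5.png",cv2.resize(im[100:320,200:420],None,fx=2.5,fy=2.5))
E
```

```text
6.9333 [ 0.48430355 -0.15466892  0.11826216] [-179.80528262    0.24187216 -159.01068956] 0.05517699562190256 [-0.42163244 -0.61102427 -1.16173343]
```

View pics/w5.png

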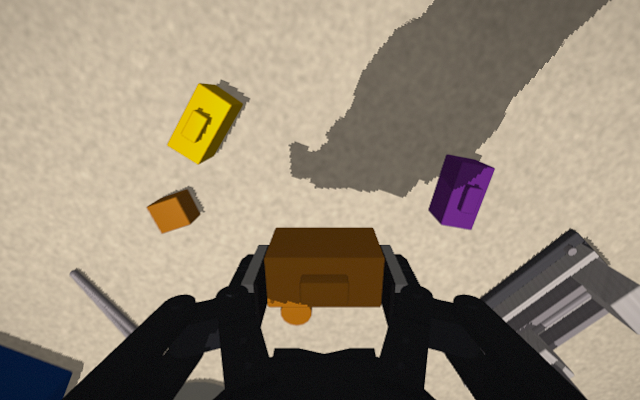

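View pics/s5.png

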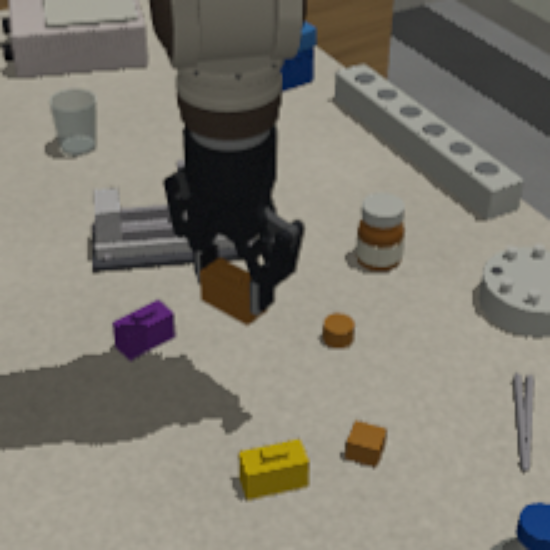

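```bash
python3 - <<'E'
from ov import *
import pickle
from scipy.optimize import least_squares
o=pickle.load(open("o5.pkl","rb")); im=cv2.imread("pics/w5.png")
Rt=R.from_euler('xyz',o["tcp_rot"],degrees=True)
# block frame in tool coordinates: x=tool x, z=-tool z
B=R.from_matrix(np.diag([1,-1,-1.]))
S=np.array([(14,28,0),(14,-28,0),(14,28,34),(14,-28,34),(-14,28,34),(-14,-28,34)])/1000.
uv=np.array([(275,228),(377,228),(265,257),(384,257),(265,306),(384,306)],float)
W=lambda p:Rt.apply((R.from_euler('y',p[3])*B).apply(S)+[p[0],p[1],p[2]])+o["ee_pos"]
f=lambda p:(proj("wrist",W(p),o)-uv)[:, :].ravel()
for sw in (1,-1):
    S[:,1]*=sw
    r=least_squares(f,[0,0,0,0],x_scale=[.01,.01,.01,.1]); print(r.cost,r.x[:3]*1000,np.degrees(r.x[3]),f(r.x).reshape(-1,2).round(1).tolist())
cv2.imwrite("pics/w5a.png",cv2.resize(im[215:330,240:405],None,fx=4.8,fy=4.8,interpolation=cv2.INTER_CUBIC))
E
```

```text
16.486328477246683 [0.50418907 0.6743673  9.27087885] -2.0447552704620744 [[0.8, -0.8], [-3.2, -0.9], [-1.0, -0.8], [1.9, -1.0], [2.6, 1.7], [-1.5, 1.6]]
13107.256714808314 [-3023.79795154    16.31566028  4874.89056682] 15.863269137254694 [[51.4, 34.5], [-53.4, 34.5], [61.4, 6.8], [-60.4, 6.8], [61.4, -41.2], [-60.4, -41.2]]
```

View pics/w5a.png

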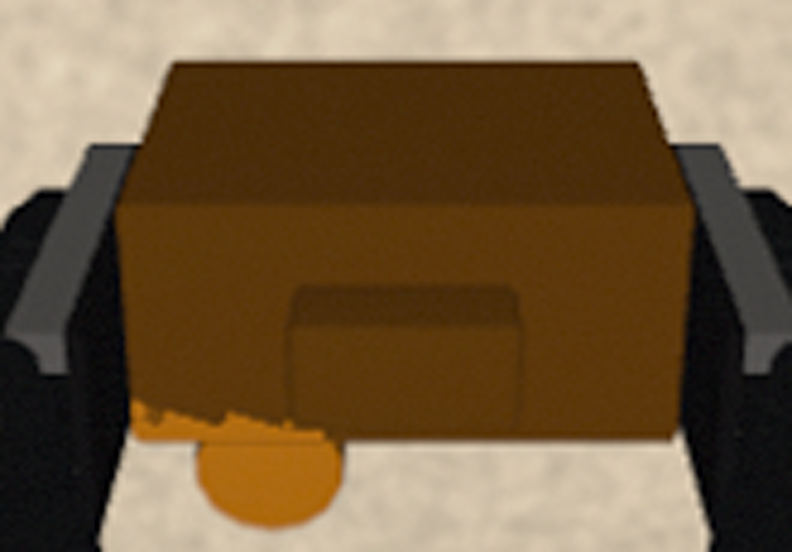

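```bash
python3 - <<'E'
from ov import *
import pickle
from scipy.optimize import least_squares
o=pickle.load(open("o5.pkl","rb"))
Rt=R.from_euler('xyz',o["tcp_rot"],degrees=True)
B=R.from_matrix(np.diag([1,-1,-1.]))
S=np.array([(14,28,0),(14,-28,0),(14,28,34),(14,-28,34),(-14,28,34),(-14,-28,34)])/1000.
uv=np.array([(276.1,227.8),(372.6,227.8),(264.7,257.3),(383.8,257.3),(267.8,306.3),(380.2,306.3)],float)
for fixed in (0,1):
    W=lambda p:Rt.apply((R.from_euler('y',p[3]*(1-fixed))*B).apply(S)+[p[0],p[1],p[2]])+o["ee_pos"]
    f=lambda p:(proj("wrist",W(p),o)-uv).ravel()
    r=least_squares(f,[0,0,0,0],x_scale=[.01,.01,.01,.1]); print(r.cost,r.x[:3]*1000,np.degrees(r.x[3]),f(r.x).reshape(-1,2).round(1).tolist())
E
```

```text
0.5128466280943891 [-1.06214812  0.30344278 12.35449447] -0.9856306726247411 [[-0.1, -0.2], [-0.4, -0.3], [0.0, -0.1], [-0.2, -0.3], [0.5, 0.5], [-0.0, 0.4]]
1.0826618231884033 [-0.70407709  0.30362025 12.49794317] 0.0 [[-0.1, -0.7], [-0.3, -0.8], [0.0, 0.4], [-0.2, 0.3], [0.7, 0.3], [-0.2, 0.2]]
```

The block is held square, bottom about 8–12 mm below the TCP, offset about −1 mm in tool x. I'll carry it over the vise.

Request:
{"fn": "play_rows", "kwargs": {"commands": "0.4 1 30 15 -5;0.4 3 65 32 -11;0.4 5 100 32 -17;0.4 7 135 32 -23;0.4 9 170 32 -29;0.4 11 200 32 -35;0.4 12.6 230 32 -42;0.4 12.6 250 32 -42;0.4 12.6 260 32 -42;0.4 12.6 260 32 -42"}}

```text
time: 7.87
ee_pos: [0.4948, 0.1073, 0.146]
tcp_rot: [-180.0, -0.1, 159.2]
wrist_force: [-0.7, -0.2, -0.3]
opening: 0.0556
```

Request:
{"fn": "play_rows", "kwargs": {"commands": "0.4 0 0 -30 0;0.4 0 0 -60 0;0.4 0 0 -80 0;0.4 0 0 -80 0;0.4 0 0 -80 0"}}

```text
time: 8.28
ee_pos: [0.4945, 0.1045, 0.0658]
tcp_rot: [-179.9, -0.1, 159.0]
wrist_force: [-0.0, 0.1, -0.7]
opening: 0.0553
```

```bash
python3 - <<'E'
from ov import *
import pickle
o=get_obs(); print(o['time'],o['ee_pos'],o['tcp_rot'],o['opening'],o['wrist_force'])
vp=np.array([.51625,.0971,np.radians(158.94)])
d=R.from_euler('z',-vp[2]).apply(o['ee_pos']-[vp[0],vp[1],0]); print("tcp in vise mm",d*1000)
b=R.from_euler('xyz',o['tcp_rot'],degrees=True).apply([-.001,0.0003,.010])+o['ee_pos']
im=camera("wrist")[:,:,::-1].copy(); cv2.imwrite("pics/w6.png",im); pickle.dump(o,open("o6.pkl","wb"))
cv2.imwrite("pics/ov6.png",draw(im,"wrist",o,[*vp,.0607],None,(220,90,440,350),2.2))
s=camera("side")[:,:,::-1].copy()
cv2.imwrite("pics/s6.png",draw(s,"side",None,[*vp,.0607],[b[0],b[1],vp[2],b[2]],(220,130,320,220),6))
E
```

```text
8.2833 [0.49452936 0.10447617 0.06577668] [-1.79895611e+02 -1.26424645e-01  1.58971096e+02] 0.05525167020372269 [-0.03723857  0.07132763 -0.69695633]
tcp in vise mm [22.92039153  0.92173156 65.77668094]
```

View pics/ov6.png

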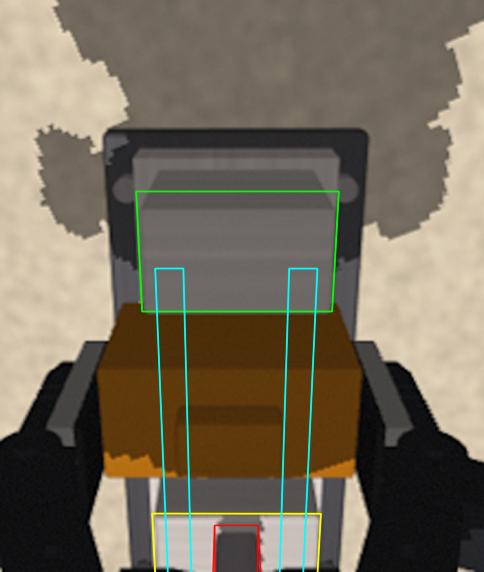

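View pics/s6.png

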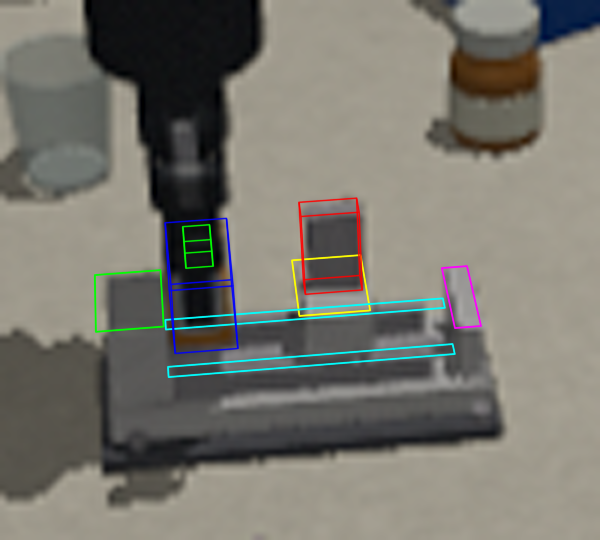

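The block hangs over the rails, about 4 mm short of the fixed jaw face. Next I'll lower it until it touches.

Request:
{"fn": "play_rows", "kwargs": {"commands": "0.4 0.5 1.4 -5 0;0.4 0.5 1.4 -10 0;0.4 0.5 1.4 -13 0;0.4 0.5 1.4 -14 0;0.4 0.5 1.4 -15 0"}}

```text
time: 8.8
ee_pos: [0.4958, 0.1072, 0.0519]
tcp_rot: [-180.0, -0.0, 159.0]
wrist_force: [-0.7, 0.1, -1.2]
opening: 0.0553
```

Request:
{"fn": "play_rows", "kwargs": {"commands": "0.4 0 0 -1 0;0.4 0 0 -2 0;0.4 0 0 -2 0"}}

```text
time: 9.05
ee_pos: [0.4959, 0.1073, 0.05]
tcp_rot: [-180.0, -0.0, 159.0]
wrist_force: [-0.5, 0.0, -0.7]
opening: 0.055
```

Request:
{"fn": "play_rows", "kwargs": {"commands": "0.4 0 0 -1 0;0.4 0 0 -2 0;0.4 0 0 -2 0"}}

```text
time: 9.3
ee_pos: [0.4959, 0.1072, 0.048]
tcp_rot: [-180.0, -0.0, 159.0]
wrist_force: [-0.3, 0.8, -2.0]
opening: 0.0555
```

Request:
{"fn": "play_rows", "kwargs": {"commands": "0.4 0 0 -1 0;0.4 0 0 -1 0;0.4 0 0 -1 0"}}

```text
time: 9.55
ee_pos: [0.4959, 0.1072, 0.0472]
tcp_rot: [180.0, 0.0, 159.0]
wrist_force: [0.8, -0.3, -1.4]
opening: 0.0551
```

Request:
{"fn": "play_rows", "kwargs": {"commands": "0.4 0 0 -1 0;0.4 0 0 -1 0;0.4 0 0 -1 0"}}

```text
time: 9.8
ee_pos: [0.496, 0.1072, 0.047]
tcp_rot: [180.0, 0.0, 159.0]
wrist_force: [-2.6, -0.4, 7.1]
opening: 0.0551
```

Contact came at TCP z 47 mm, which matches the rails at 39 + 8. Now I'll push towards the fixed jaw.

Request:
{"fn": "play_rows", "kwargs": {"commands": "0.4 -0.9 0.4 0.5 0;0.4 -1.9 0.7 0.5 0;0.4 -2.8 1.1 0.5 0;0.4 -2.8 1.1 0.5 0"}}

```text
time: 10.13
ee_pos: [0.4952, 0.1077, 0.0472]
tcp_rot: [180.0, 0.3, 159.0]
wrist_force: [10.9, -5.2, -2.7]
opening: 0.0554
```

Request:
{"fn": "play_rows", "kwargs": {"commands": "0.4 -0.5 0.2 0 0;0.4 -0.9 0.4 0 0;0.4 -0.9 0.4 0 0"}}

```text
time: 10.38
ee_pos: [0.4952, 0.1076, 0.0473]
tcp_rot: [180.0, 0.4, 158.9]
wrist_force: [15.3, -7.7, -5.6]
opening: 0.0554
```

```bash
python3 - <<'E'
from ov import *
import pickle
o=get_obs(); print(o['time'],o['ee_pos'],o['tcp_rot'],o['opening'],o['wrist_force'],o['torque'])
vp=np.array([.51625,.0971,np.radians(158.94)])
im=camera("wrist")[:,:,::-1].copy(); cv2.imwrite("pics/w7.png",im); pickle.dump(o,open("o7.pkl","wb"))
cv2.imwrite("pics/ov7.png",draw(im,"wrist",o,None,None,(240,110,420,340),2.6))
s=camera("side")[:,:,::-1].copy()
cv2.imwrite("pics/s7.png",draw(s,"side",None,None,None,(220,130,320,220),7))
E
```

```text
10.3833 [0.4951877  0.10764179 0.04725363] [179.99853798   0.39715293 158.94573471] 0.0553799555467452 [15.32837809 -7.74933838 -5.6238088 ] [-1.50110446 -2.93772853  0.21186101]
```

View pics/ov7.png

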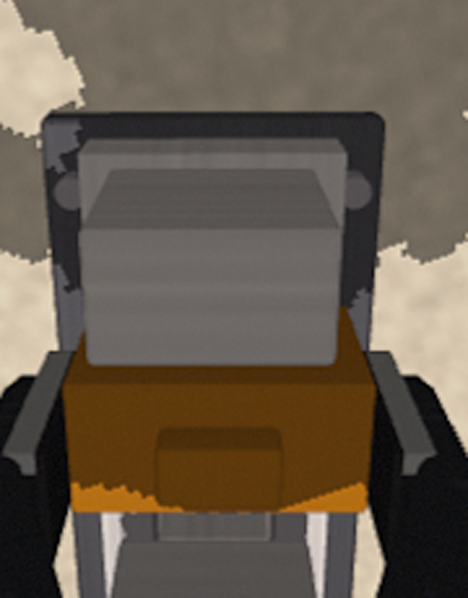

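View pics/s7.png

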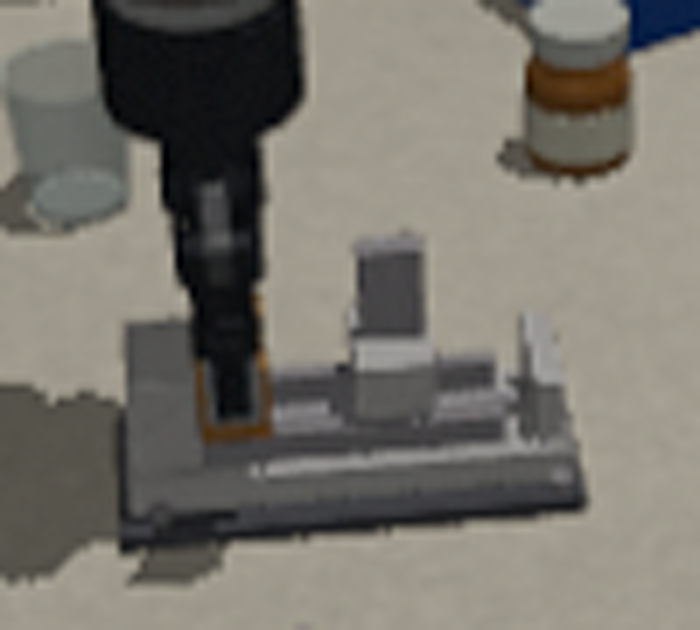

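```bash
python3 - <<'E'
from ov import *
import pickle
from scipy.optimize import brentq
o=pickle.load(open("o7.pkl","rb"))
vp=np.array([.51625,.0971,np.radians(158.94)])
def row(x,z): return proj("wrist",R.from_euler('z',vp[2]).apply([x,0,z])+[vp[0],vp[1],0],o)[0,1]
for nm,v,z in(("jaw face",249.0,.067),("block front top",255.6,.073),("block back top",307.1,.073)):
    print(nm,1000*brentq(lambda x:row(x,z)-v,-.05,.1))
im=cv2.imread("pics/w7.png"); g=im[235:320,322].astype(int); 
for k in range(0,85): print(235+k,g[k],end=' ; ')
E
```

```text
jaw face 40.353237639101756
block front top 40.37645279177457
block back top 11.858661236412992
235 [103 107 110] ; 236 [101 105 110] ; 237 [102 104 109] ; 238 [101 104 109] ; 239 [101 103 109] ; 240 [102 103 108] ; 241 [102 104 109] ; 242 [100 102 106] ; 243 [ 99 103 107] ; 244 [ 99 102 108] ; 245 [101 103 109] ; 246 [100 104 108] ; 247 [100 104 108] ; 248 [101 105 109] ; 249 [ 96  98 105] ; 250 [60 70 85] ; 251 [ 5 44 76] ; 252 [ 5 44 75] ; 253 [13 47 77] ; 254 [11 45 76] ; 255 [ 9 45 76] ; 256 [ 6 44 74] ; 257 [ 7 50 82] ; 258 [12 56 92] ; 259 [11 57 95] ; 260 [12 57 95] ; 261 [10 58 95] ; 262 [11 58 95] ; 263 [13 58 94] ; 264 [ 9 57 94] ; 265 [ 6 57 94] ; 266 [ 9 57 95] ; 267 [ 8 56 94] ; 268 [ 8 55 94] ; 269 [14 58 95] ; 270 [11 57 94] ; 271 [10 57 94] ; 272 [11 57 95] ; 273 [13 56 93] ; 274 [10 49 81] ; 275 [ 9 44 73] ; 276 [11 45 74] ; 277 [10 45 76] ; 278 [10 46 76] ; 279 [15 47 77] ; 280 [ 8 44 76] ; 281 [ 9 46 76] ; 282 [ 9 48 79] ; 283 [12 55 89] ; 284 [11 56 94] ; 285 [11 55 94] ; 286 [ 6 57 94] ; 287 [ 8 57 94] ; 288 [11 57 94] ; 289 [10 57 94] ; 290 [ 4 57 93] ; 291 [ 8 58 93] ; 292 [11 55 93] ; 293 [ 9 57 93] ; 294 [10 56 93] ; 295 [ 8 56 93] ; 296 [ 7 57 95] ; 297 [11 57 94] ; 298 [14 58 95] ; 299 [ 9 56 93] ; 300 [10 55 93] ; 301 [15 58 94] ; 302 [ 9 56 92] ; 303 [11 56 93] ; 304 [11 56 91] ; 305 [ 7 53 89] ; 306 [ 28  66 102] ; 307 [ 63  85 110] ; 308 [84 81 84] ; 309 [81 82 86] ; 310 [82 84 88] ; 311 [82 84 88] ; 312 [82 84 88] ; 313 [81 82 87] ; 314 [83 83 88] ; 315 [81 83 87] ; 316 [88 90 93] ; 317 [93 96 99] ; 318 [77 80 83] ; 319 [81 83 87] ;
```

The jaw face and the block's front top edge both come out at x ≈ 40 mm, so the block is flush. Next: release, rise, look.

Request:
{"fn": "play_rows", "kwargs": {"commands": "0.5 0.5 -0.2 0 0;0.7 0.5 -0.2 0 0;1 0.5 -0.2 0 0;1 0.5 -0.2 0 0;1 0.5 -0.2 0 0;1 0.5 -0.2 30 0;1 0.5 -0.2 70 0;1 0.5 -0.2 95 0;1 0.5 -0.2 95 0;1 0.5 -0.2 95 0"}}

```text
time: 11.32
ee_pos: [0.4935, 0.1088, 0.1432]
tcp_rot: [179.9, 0.1, 159.0]
wrist_force: [-0.5, 0.3, -0.5]
opening: 0.0854
```

```bash
python3 - <<'E'
from ov import *
import pickle
o=get_obs(); print(o['time'],o['ee_pos'],o['tcp_rot'],o['opening'],o['wrist_force'])
vp=np.array([.51625,.0971,np.radians(158.94)]); b=R.from_euler('z',vp[2]).apply([.026,-.0008,0])+[vp[0],vp[1],0]
im=camera("wrist")[:,:,::-1].copy(); cv2.imwrite("pics/w8.png",im); pickle.dump(o,open("o8.pkl","wb"))
A=(240,90,420,330)
cv2.imwrite("pics/ov8.png",np.hstack([draw(im,"wrist",o,None,None,A,2.2),draw(im,"wrist",o,[*vp,.0607],[b[0],b[1],vp[2],.039],A,2.2)]))
E
```

```text
11.3167 [0.49346849 0.10883467 0.14322944] [1.79900726e+02 1.37090820e-01 1.59013520e+02] 0.08541733418989193 [-0.53678879  0.26689041 -0.48822919]
```

View pics/ov8.png

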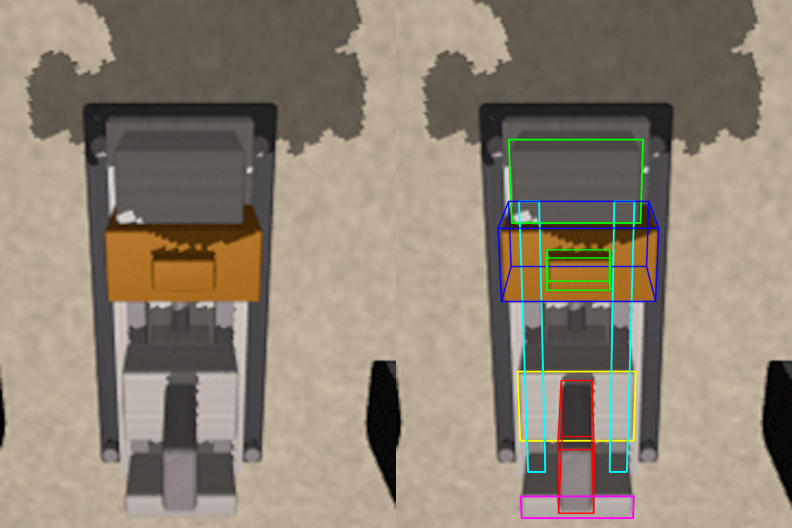

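The block matches the seated model in position and yaw. Now I'll grip the fin again.

Request:
{"fn": "play_rows", "kwargs": {"commands": "1 30 -12 0 0;1 59 -24.6 0 0;1 59 -24.6 0 0;1 59 -24.6 -35 0;1 59 -24.6 -68 0;1 59 -24.6 -68 0;0.4 59 -24.6 -68 0;0.25 59 -24.6 -68 0;0.25 59 -24.6 -68 0;0.25 59 -24.6 -68 0", "force": 30}}

```text
time: 12.2
ee_pos: [0.5526, 0.0841, 0.0757]
tcp_rot: [179.9, 0.1, 159.0]
wrist_force: [0.1, -1.0, -0.0]
opening: 0.0385
```

Request:
{"fn": "play_rows", "kwargs": {"commands": "0 0 0 0 0;0 0 0 0 0;0 0 0 0 0;0 0 0 0 0"}}

```text
time: 12.53
ee_pos: [0.5523, 0.0843, 0.0747]
tcp_rot: [179.9, 0.1, 159.0]
wrist_force: [-0.1, 2.7, 5.8]
opening: 0.0114
```

Request:
{"fn": "play_rows", "kwargs": {"commands": "0 -3.7 1.4 0 0;0 -7.5 2.9 0 0;0 -11.2 4.3 0 0;0 -14.9 5.7 0 0;0 -18.7 7.2 0 0;0 -22.4 8.6 0 0;0 -25.2 9.7 0 0;0 -27.1 10.4 0 0;0 -28 10.8 0 0;0 -28 10.8 0 0"}}

```text
time: 13.37
ee_pos: [0.5243, 0.095, 0.0747]
tcp_rot: [179.9, 0.1, 159.0]
wrist_force: [1.9, 0.9, 6.9]
opening: 0.0119
```

Request:
{"fn": "play_rows", "kwargs": {"commands": "0 -0.9 0.4 0 0;0 -1.9 0.7 0 0;0 -1.9 0.7 0 0"}}

```text
time: 13.62
ee_pos: [0.5226, 0.0956, 0.0747]
tcp_rot: [179.9, 0.1, 159.0]
wrist_force: [3.2, 1.8, 5.7]
opening: 0.0115
```

Request:
{"fn": "play_rows", "kwargs": {"commands": "0 -0.9 0.4 0 0;0 -0.9 0.4 0 0;0 -0.9 0.4 0 0"}}

```text
time: 13.87
ee_pos: [0.5217, 0.096, 0.0747]
tcp_rot: [179.9, 0.1, 159.0]
wrist_force: [2.6, 1.1, 7.1]
opening: 0.0117
```

Request:
{"fn": "play_rows", "kwargs": {"commands": "0 -0.9 0.4 0 0;0 -0.9 0.4 0 0;0 -0.9 0.4 0 0"}}

```text
time: 14.12
ee_pos: [0.5215, 0.0961, 0.0747]
tcp_rot: [179.9, 0.2, 159.0]
wrist_force: [6.3, -1.0, 4.3]
opening: 0.0115
```

Contact is starting, with movement stalling at about 33 mm of travel. I'll push on until it's tight.

Request:
{"fn": "play_rows", "kwargs": {"commands": "0 -0.9 0.4 0 0;0 -1.4 0.5 0 0;0 -1.4 0.5 0 0;0 -1.4 0.5 0 0"}}

```text
time: 14.45
ee_pos: [0.5215, 0.0961, 0.0748]
tcp_rot: [179.9, 0.4, 159.0]
wrist_force: [14.6, -3.4, -0.1]
opening: 0.0114
```

Request:
{"fn": "play_rows", "kwargs": {"commands": "0 -0.9 0.4 0 0;0 -1.2 0.5 0 0;0 -1.2 0.5 0 0;0 -1.2 0.5 0 0"}}

```text
time: 14.78
ee_pos: [0.5214, 0.0961, 0.0748]
tcp_rot: [179.9, 0.5, 158.9]
wrist_force: [21.7, -6.8, -3.8]
opening: 0.0118
```

Request:
{"fn": "play_rows", "kwargs": {"commands": "0 1 -0.4 0 0;0.3 1 -0.4 0 0;1 1 -0.4 0 0;1 1 -0.4 0 0;1 1 -0.4 0 0;1 1 -0.4 40 0;1 1 -0.4 75 0;1 1 -0.4 90 0;1 1 -0.4 90 0;1 1 -0.4 90 0"}}

```text
time: 15.62
ee_pos: [0.5186, 0.097, 0.1642]
tcp_rot: [180.0, 0.1, 159.0]
wrist_force: [0.1, -0.1, -0.1]
opening: 0.0853
```

```bash
python3 - <<'E'
from ov import *
import pickle
o=get_obs(); print(o['time'],o['ee_pos'],o['tcp_rot'],o['opening'],o['wrist_force'])
vp=np.array([.51625,.0971,np.radians(158.94)]); b=R.from_euler('z',vp[2]).apply([.026,-.0008,0])+[vp[0],vp[1],0]
im=camera("wrist")[:,:,::-1].copy(); cv2.imwrite("pics/w9.png",im); pickle.dump(o,open("o9.pkl","wb"))
A=(240,60,420,330)
cv2.imwrite("pics/ov9.png",np.hstack([draw(im,"wrist",o,None,None,A,2.2),draw(im,"wrist",o,[*vp,.028],[b[0],b[1],vp[2],.039],A,2.2)]))
s=camera("side")[:,:,::-1].copy()
cv2.imwrite("pics/s9.png",draw(s,"side",None,None,None,(220,130,420,300),4))
E
```

```text
15.6167 [0.51864427 0.09697329 0.1641537 ] [1.79960973e+02 5.69980363e-02 1.59007480e+02] 0.0853178034083314 [ 0.08372869 -0.08700919 -0.08911975]
```

View pics/ov9.png

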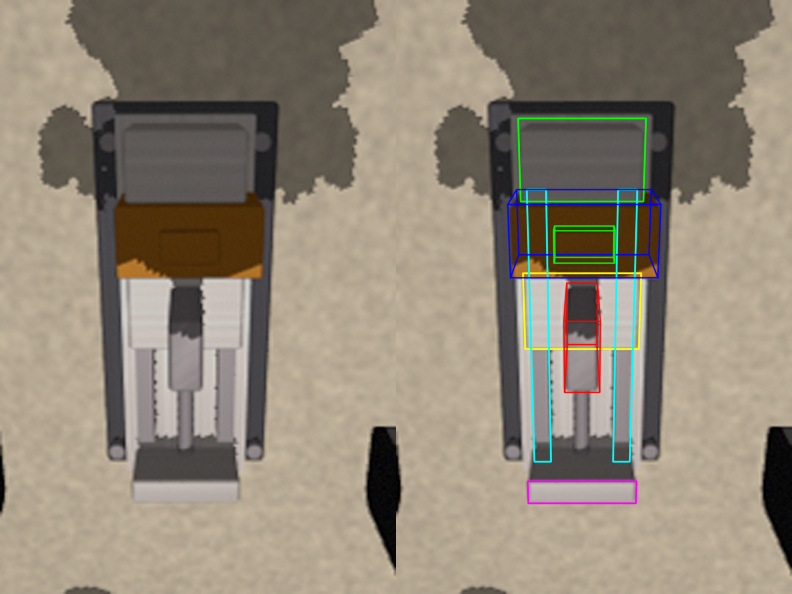

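View pics/s9.png

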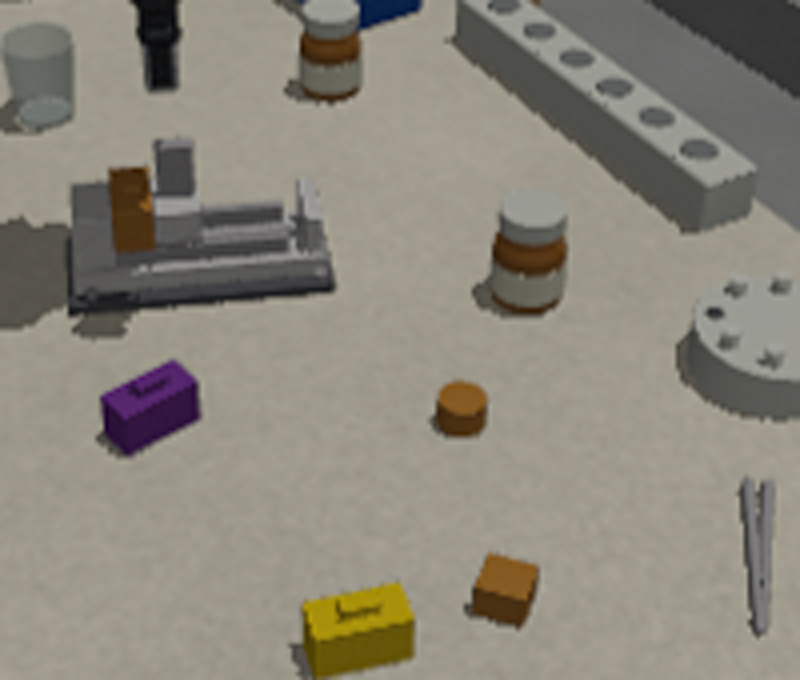

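The wrist and side views show the block upright and square, held between both jaws with no visible gap. The gripper is clear with zero wrist force, and nothing else has moved. I'll hand it in.

```bash
python3 - <<'E'
from workcell import *
print(job_done())
E
```

```text
the job is handed in; nothing more can be done
None
```

The long amber block is clamped pad-up in the vise, and I handed the job in at about 15.7 s. No verdict came back.

**What I did:**
- I slid the jaw open by its fin to about 60 mm.
- I gripped the block by its ends, lowered it onto the rails and pushed it against the fixed jaw until about 17 N.
- I released it, checked it, then slid the jaw shut until it stalled at about 22 N.
- I let go and raised the gripper clear.

**Last checks:**
- **Position:** the block matches the seated, square, upright model to about 1 mm, and about 1 mm off centre across the vise.
- **Jaw gap:** about 28 mm by fin travel.
- **Gripper:** wrist force was about zero after release.
- **Bench:** the purple and yellow blocks and everything else in view look unmoved in the final side picture. I didn't measure their positions.

**Disagreements:**
- **Vise position:** contact with the fixed jaw came about 2–3 mm earlier than the tool position predicted. The pictures at contact and after release put the block's front edge flush with the jaw face.
- **Fin grip:** the first grip on the fin gave a 34 N side load, which I relieved by shifting about 1 mm.

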